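# Slide the ripening case open and press the recorder's key

## Robot

A 6-joint arm with a two-finger parallel gripper is mounted at the origin on the work surface. World frame = base frame: x ahead of the robot, y to its left, z up, the work surface at z = 0. Lengths are in mm, angles in degrees, forces in N, time in s.
With the tool pointing down it reaches from about 300 to 850 mm from the base axis. Payload 4.2 kg.
Tool frame: the origin (TCP) lies on the centre line of the jaws, within the pads' length; the fingertips stand 11 mm ahead of it and the grasp point (between the pads) lies 8 mm behind it; z points along the fingers, y is the line along which they close (so a half turn about z gives the same grasp; the last joint's range is limited). The gripper opens to 91 mm and grips with 3 to 60 N. Pads are 32 mm wide; open, the fingers measure 118 mm over their backs; the gripper's body (76 mm by 178 mm) begins 60 mm behind the grasp point.
Start: joints at [-77.693, 18.312, 89.639, -0, 72.044, -1.146], TCP at [133.775, -559.237, 224.976] pointing down, gripper open.
Joint ranges: [-177.97, 177.97], [-48.28, 115.42], [12.27, 149.76], [-77.06, 257.06], [2.81, 150.46], [-146.56, 146.56]. Speed limits (degrees/s): [147.25, 147.25, 180, 180, 180, 180].

## Interface

Orientations are given as [roll, pitch, yaw] about the fixed x, y, z axes, in that order (R = Rz(yaw) Ry(pitch) Rx(roll)).
In Python, from workcell import env, grab_frame, camera_model, models gives the robot as it stands.
- The arm moves only by the shell command python3 -m crank 'ROWS' [FORCE]. ROWS is text: rows parted by semicolons, each of 7 numbers parted by spaces: the closure, from -1 (fully open) to 1 (shut), so that 0 is half open, then the shift along the tool's x, y, z in mm, then the turn, a rotation vector about the tool's x, y, z in degrees. A call has 1 to 10 rows; each row shifts and turns the commanded pose from where the row before left it, along the tool's axes as they then stand; what a row does not reach is not made up. A row lasts 1/8 s, in which the tool goes at most 62.5 mm and 10.7 degrees, less where a joint would pass 70% of its speed; a pose out of reach is approached as far as the arm can. A call is refused whole if a number of a shift passes 62.5 or a number of a turn 10.7, either way. A call with a gripper value outside its range is refused whole. The fingers move at their own pace and stop on an object; FORCE is the grip in N (left out, the last holds). Time passes only in rows, so rows that do not move let the fingers close. It gives the time, the measured TCP pose, the force, the opening and the grip force at its end, in the units of the state.
- env.state(): the state, without advancing time (a new reading comes with each control period).
- grab_frame(name): name is "side" or "top"; returns the picture (480x640x3 uint8, blue, green, red); there is no depth.
- camera_model(name): a dict with "K" (3x3 intrinsics, pixels), "k1" (the pictures are not rectified: a ray, as slopes to the right and down, at radius r is drawn at 1 + k1 r^2 times it, then the intrinsics apply), "R" (3x3) and "t" (3): a world point X has camera coordinates R X + t. Camera axes: x right, y down, z forward; pixel columns grow to the right and rows downward; lengths in mm; the calibration is good to about 2 mm. A picture is of the moment at which its call begins. camera_model takes no time and is no camera call.
- env.job_done(): hands the job in; it is judged then, once.
Trained networks look in the newest picture that a camera, given by its name, has taken for a name from the list of things; names that differ only in an ending like _2 or _b are one class to them, and where a whole thing is asked for, a point or a joint stands for the part that bears it (a point fixed in the world has none). Each returns a list of dicts, best first, with "p" (0 to 1); they miss things now and then, are a little off and sometimes report something else, mostly with a low value. They report only what shows in the picture. A call takes as long as a camera call.
- models.search_frame(name, camera): "point" ([x, y, z] in mm, in world coordinates, good to about 4 mm: the middle of the surface that is visible of it).
The state is a dict: "time_s": time; "qpos": joint angles; "qvel": joint speeds; "effort": joint torques, N m; "ee_pos": TCP position; "ee_rot": TCP orientation; "force": force on the tool from outside, world axes, zero at the start; "torque": the same for the moment, N m; "gripper_width": finger opening in mm; "gripper_force": force on a finger pad.
Only numpy, scipy, OpenCV 4.12 (cv2) and the standard library are available. Lean on these libraries where they do the work, as an engineer would, in place of code of your own. Each camera call takes 0.05 s, during which the arm holds its last target. There are 200 camera calls.

## Task

In the ripening case on the bench stands a humidity recorder, in the left or the right compartment behind two bypass sliding doors. Slide the door in front of the recorder past the other one as far as it goes, then press the recorder's round key fully down until it clicks and let it come up again. Leave that door open to air the compartment, leave the other door as it is, and leave the cheeses in the case where they lie.

Things in the scene. Friction and masses are not known exactly. Their poses are not given: they have to be found in the camera images.
- case: Wooden ripening case, fixed, 300 deep (x) x 520 wide (y), roof at z 211, floor at z 12, a divider 52 high at y 0 between its two compartments. Origin at the centre of its underside; x points away from the robot, y left, z up. Its front slopes, rising towards +x at 30 degrees to the horizontal, so the outward normal of the front leans 30 degrees from vertical towards -x.
- slope_foot (a point): Middle of the lower edge of the sloping front plane (270 long up the slope). Two see-through doors in dark wood frames, 250 up the slope x 265 wide, run in it: the left in the inner track (face 14 above this plane), the right in the outer track (face 48 above it). Shut, they overlap 15. Wooden track rails 18 wide at their lower and upper ends stand 50 above the plane.
- shelf_edge (a point): Middle of the lower front edge of the plank shelf (540 wide, 18 thick) that overhangs the upper part of the case. It lies about 12 farther from the robot than the key's centre and 155 above it, so a hand held upright hits it: press the key with the hand tilted back towards the robot, 20 to 30 degrees from vertical.
- door_left (a joint): Opening of the left (inner) door, m: 0 shut, 0.165 fully open; grows as the door slides to the right (case -y), behind the right door. May start slightly ajar (up to 0.02). About 2 N of friction; stays where it is left.
- door_right (a joint): Opening of the right (outer) door, m: 0 shut, 0.165 fully open; grows as the door slides to the left (case +y), in front of the left door. May start slightly ajar (up to 0.02). About 2 N of friction; stays where it is left.
- door_left_handle (a point): Centre of the left door's handle, a steel rib 12 wide (case y), 90 long up the slope, 20 proud of the door face; this point is 10 above the door face and 33 from the door's left side edge. Moves with the door; fully open it is still 52 from the edge of the shut right door (32 if that is ajar), so it can be pinched or pushed all the way.
- door_right_handle (a point): Centre of the right door's handle, a steel rib 12 wide (case y), 90 long up the slope, standing 20 proud of the door face; this point is 10 above the door face. It sits 33 from the door's outer (right) side edge. Moves with the door.
- key_top (a point): Centre of the top of the recorder's grey round sprung key, 32 in diameter, 8 proud of the white sloping head (100 x 95) of a fixed grey box. Faces along the outward normal of the case front, 45 below the slope plane. Travel 6 along that normal, starts at 1.5 N, fully down at 4.5 N. Its y in the case frame (about +165 or -165) tells which compartment, so which door.
- key (a joint): Travel of the key, m: 0 up, 0.006 fully down; it clicks at 0.0045; springs back.
- wheel: Loose grey-rinded cheese wheel, 118 diameter x 48 high, 0.55 kg, in the other compartment; origin at the centre of its underside. Leave alone.
- small_left: Loose small pale cheese, 46 diameter x 28 high, low at the front of the left compartment; origin at the centre of its underside. Leave alone.
- small_right: Loose small pale cheese, 46 diameter x 28 high, low at the front of the right compartment; origin at the centre of its underside. Leave alone.

How it is judged (in metres and radians):
On the way, in this order (a step that is already met when the one before it is completed fails the run):
1. the door in front of the recorder is slid open (over 0.145 of 0.165 m) (((y of key_top in the frame of case above 0 m and value of joint door_left above 0.145 m and value of joint door_right below 0.05 m) or (y of key_top in the frame of case below 0 m and value of joint door_right above 0.145 m and value of joint door_left below 0.05 m))), for 0.2 s.
2. the key is pressed past its click (over 4.5 of 6 mm) (value of joint key above 0.0045 m), for 0.1 s.
At the end, for the whole second after the job is handed in: The door in front of the recorder stands open by more than 145 of 165 mm, the other door is open by less than 50 mm, both at rest; the key has been pressed past its click and is up again (within 1.5 mm) (((y of key_top in the frame of case above 0 m and value of joint door_left above 0.145 m and value of joint door_right below 0.05 m) or (y of key_top in the frame of case below 0 m and value of joint door_right above 0.145 m and value of joint door_left below 0.05 m)) and value of joint key below 0.0015 m and velocity of joint door_left between -0.01 and 0.01 m/s and velocity of joint door_right between -0.01 and 0.01 m/s); the robot touches nothing.
It fails at once if the cheese wheel in the case is shifted by more than 20 mm (distance of wheel from where it was at the start of the episode above 0.02 m).
It fails at once if a small cheese in the case is shifted by more than 20 mm (distance of any of small_left, small_right from where it was at the start of the episode above 0.02 m).
It fails at once if the door that does not cover the recorder is slid open by more than 50 mm ((y of key_top in the frame of case above 0 m and value of joint door_right above 0.05 m) or (y of key_top in the frame of case below 0 m and value of joint door_left above 0.05 m)).
It also fails if it takes over 61 s, if anything falls off the work surface, if the arm or the gripper's body presses on something with over 40 N, if the wrist force passes 120 N, or if a joint passes its speed limit or range.

## Working session

There is one attempt and no reset: what is moved stays moved. The work goes in short steps, Python scripts to look and compute and a shell command to move; the robot and the scene stay as the last step left them, time stands still between calls to the robot, and variables do not carry over. Pictures are saved under pics/ and viewed, at most 10 in all, crops included, and the job is handed in when it is done.

```bash
mkdir -p pics; ls; cat > look.py <<'E'
from workcell import env, grab_frame, camera_model, models
import cv2, numpy as np
def snap(tag):
    for c in ("side","top"):
        cv2.imwrite(f"pics/{tag}_{c}.png", grab_frame(c))
def find(names):
    for n in names:
        for c in ("side","top"):
            print(n,c,[(np.round(d["point"]).tolist(),round(d["p"],2)) for d in models.search_frame(n,c)[:3]])
E
python3 - <<'E'
from look import *
snap("a"); find(["case","key_top","door_left_handle","door_right_handle","slope_foot","shelf_edge"])
s=env.state(); print(s)
E
```

```text
pics
case side [([660.0, 10.0, 200.0], 0.6)]
case top [([651.0, -35.0, 204.0], 0.67)]
key_top side []
key_top top []
door_left_handle side [([597.0, 95.0, 133.0], 0.94)]
door_left_handle top [([603.0, 95.0, 140.0], 0.75)]
door_right_handle side [([571.0, -133.0, 173.0], 0.65)]
door_right_handle top [([650.0, -32.0, 208.0], 0.59), ([574.0, -139.0, 176.0], 0.34)]
slope_foot side [([659.0, 12.0, 204.0], 0.64)]
slope_foot top [([651.0, -36.0, 208.0], 0.88)]
shelf_edge side [([660.0, 12.0, 203.0], 0.98)]
shelf_edge top [([653.0, -35.0, 206.0], 0.77)]
{'time_s': 0.7, 'qpos': array([-7.76952506e+01,  1.83103887e+01,  8.96401200e+01,  9.11283987e-04,
        7.20453519e+01, -1.14686512e+00]), 'qvel': array([-0.06565952, -0.06513891, -0.04470638,  0.00702616, -0.03508367,
        0.07955311]), 'effort': array([-4.05778437e-04, -4.12231636e+01, -2.32192880e+01,  7.28115113e-02,
        3.74496449e-02,  1.85498499e-05]), 'ee_pos': array([ 133.75435782, -559.22321756,  224.98348558]), 'ee_rot': array([ 1.79995844e+02, -7.83901258e-04,  1.34513336e+01]), 'force': array([-0.0698643 ,  0.01974055,  0.02158591]), 'torque': array([-0.00800738,  0.04307999, -0.019831  ]), 'gripper_force': 0.0, 'gripper_width': 91.48777451691423}
```

View pics/a_side.png

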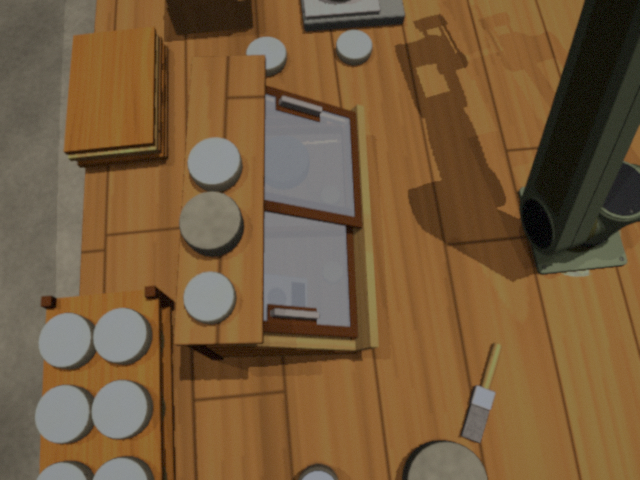

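View pics/a_top.png

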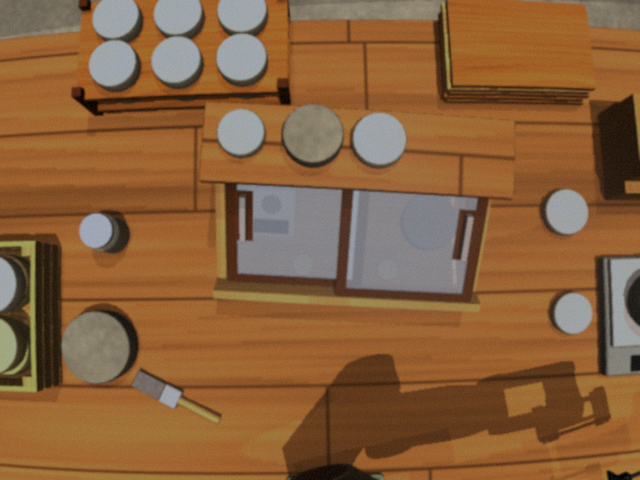

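The views agree. In the top view the key is at about (271,204), in the left compartment, and the wheel is at about (428,222), in the right one. That makes the left inner door the one to open. Its handle is at (243,215) in the top view and (296,313) in the side view. Next I'll triangulate the landmarks.

```bash
cat > tri.py <<'E'
from workcell import camera_model
import numpy as np
from scipy.optimize import least_squares
C={c:{k:np.array(v) for k,v in camera_model(c).items()} for c in("side","top")}
def proj(c,X):
    m=C[c]; p=m["R"]@np.array(X)+m["t"]; s=p[:2]/p[2]; s=s*(1+m["k1"]*(s@s)); return (m["K"]@[*s,1])[:2]
def tri(a,b):
    r=least_squares(lambda X:np.r_[proj("side",X)-a,proj("top",X)-b],[600,0,150]); return r.x,np.abs(r.fun).max()
E
python3 - <<'E'
from tri import *
for n,a,b in [("Lhandle",(296,313),(243,215)),("Rhandle",(301,104),(463,235)),("shelf front L",(264,342),(202,181)),("shelf front R",(265,56),(514,196)),("front low L",(376,347),(215,297)),("front low R",(362,107),(478,308))]:
    X,e=tri(a,b); print(n,X.round(1),round(e,1))
for c in C: print(c,(-C[c]["R"].T@C[c]["t"]).round())
for X in [(597,95,133),(571,-133,173)]: print([proj(c,X).round() for c in C])
E
python3 -c "
import cv2
a=cv2.imread('pics/a_top.png')[160:320,190:530];b=cv2.imread('pics/a_side.png')[40:370,170:390]
cv2.imwrite('pics/a_crop.png',cv2.resize(a,None,fx=2.3,fy=2.3,interpolation=cv2.INTER_CUBIC))
cv2.imwrite('pics/b_crop.png',cv2.resize(b,None,fx=1.8,fy=1.8,interpolation=cv2.INTER_CUBIC))"
```

```text
Lhandle [631.  165.3 172.9] 1.9
Rhandle [ 583.5 -232.4  218.9] 1.1
shelf front L [681.4 224.5 261.9] 1.1
shelf front R [ 644.4 -313.8  269.4] 1.5
front low L [484.5 231.2  92.4] 0.2
front low R [ 449.1 -284.7  106.6] 1.1
side [ 603.  348. 1106.]
top [ 486.   28. 1292.]
[array([310., 278.]), array([282., 236.])]
[array([312., 160.]), array([404., 246.])]
```

View pics/a_crop.png

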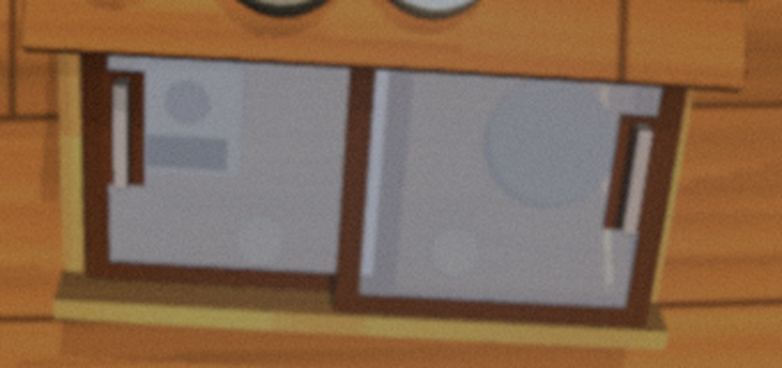

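View pics/b_crop.png

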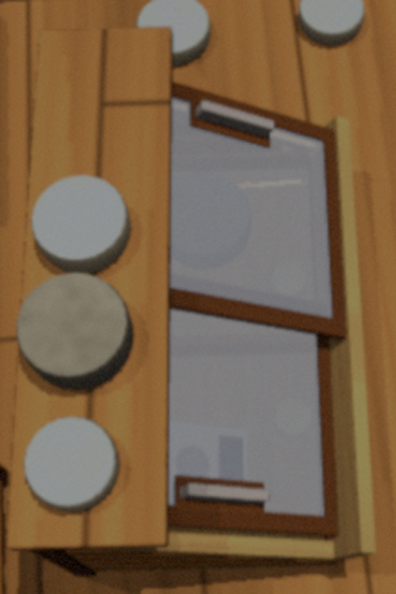

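```bash
python3 - <<'E'
from tri import *
ta=lambda u,v:(190+u/2.3,160+v/2.3)
sb=lambda u,v:(170+u/1.8,40+v/1.8)
P={}
for n,s,t in [("Lrib lo",(266,494),(119,186)),("Lrib hi",(180,489),(121,80)),("Lrib mid",(225,492),(120,133)),("Rrib lo",(271,131),(628,229)),("Rrib hi",(199,107),(646,127)),("Rrib mid",(235,118),(637,178)),
 ("key",(193,462),(188,100)),("door R low corner L",(343,335),(334,308)),("door R low cornerR",(334,127),(648,325)),("rail L low outer",(372,552),(54,316)),("rail R low outer",(345,117),(666,346)),("door L low L",(335,534),(86,276))]:
    X,e=tri(sb(*s),ta(*t)); P[n]=X; print(n,X.round(1),round(e,1))
th=np.radians(-3.93); ex=np.array([np.cos(th),np.sin(th)]); ey=np.array([-ex[1],ex[0]])
for n,X in P.items(): print(n,"case-axes", round(ex@X[:2],1),round(ey@X[:2],1),round(X[2],1))
E
```

```text
Lrib lo [588.8 169.3 153.2] 0.2
Lrib hi [671.4 162.6 187.1] 0.7
Lrib mid [629.7 166.2 169.9] 0.0
Rrib lo [ 543.2 -245.   160.6] 0.6
Rrib hi [ 620.9 -250.2  213.2] 0.3
Rrib mid [ 582.7 -246.9  190.6] 0.3
key [664.4 116.4 100.7] 0.7
door R low corner L [486.1  -4.7 117.7] 0.2
door R low cornerR [ 464.  -270.4  116.4] 0.3
rail L low outer [484.1 232.1 103.7] 0.4
rail R low outer [ 446.5 -288.4  107.3] 0.3
door L low L [518.4 207.1  84.8] 0.5
Lrib lo case-axes 575.8 209.3 153.2
Lrib hi case-axes 658.7 208.2 187.1
Lrib mid case-axes 616.8 209.0 169.9
Rrib lo case-axes 558.7 -207.2 160.6
Rrib hi case-axes 636.6 -207.1 213.2
Rrib mid case-axes 598.2 -206.4 190.6
key case-axes 654.9 161.7 100.7
door R low corner L case-axes 485.3 28.6 117.7
door R low cornerR case-axes 481.5 -238.0 116.4
rail L low outer case-axes 467.1 264.8 103.7
rail R low outer case-axes 465.2 -257.1 107.3
door L low L case-axes 503.0 242.1 84.8
```

```bash
cat > plan.py <<'E'
from workcell import env
import numpy as np
from scipy.spatial.transform import Rotation as Ro
th=np.radians(-3.93); ex=np.array([np.cos(th),np.sin(th),0]); ey=np.array([-np.sin(th),np.cos(th),0]); ez=np.array([0,0,1.])
a=np.radians(30); n=-np.sin(a)*ex+np.cos(a)*ez; t=np.cos(a)*ex+np.sin(a)*ez
F=491*ex+3.9*ey+62*ez
def W(s,y,h): return F+s*t+y*ey+h*n     # slope coords -> world
RT=np.c_[np.cross(-ey,-n),-ey,-n]
def now():
    s=env.state(); R=Ro.from_euler("xyz",s["ee_rot"],degrees=True); d=s["ee_pos"]-F
    print("t",round(s["time_s"],2),"pos",s["ee_pos"].round(1),"rpy",s["ee_rot"].round(1),"slope s,y,h",[round(float(d@v),1) for v in(t,ey,n)],"F",s["force"].round(1),"w",round(s["gripper_width"],1),"q",s["qpos"].round(0))
    return s["ee_pos"],R
def rel(X):
    p,R=now(); print("shift",(R.inv().apply(np.array(X)-p)).round(1),"turn",(R.inv()*Ro.from_matrix(RT)).as_rotvec(degrees=True).round(1))
E
python3 - <<'E'
from plan import *
g=W(163,205,150); print(g); g[2]=360; rel(g)
E
```

```text
[570.16950916 170.22218418 273.40381057]
t 0.7 pos [ 133.8 -559.2  225. ] rpy [180.   -0.   13.5] slope s,y,h [-195.0, -552.6, 300.8] F [-0.1  0.   0. ] w 91.5 q [-78.  18.  90.   0.  72.  -1.]
shift [ 594.1 -607.9 -135.1] turn [-4.5 29.8 17. ]
```

```bash
python3 -m crank '-1 0 0 -45 0 0 0;-1 0 0 -45 0 0 0;-1 0 0 -45 0 0 0;-1 40 -40 0 0 0 0;-1 40 -40 0 0 0 0;-1 40 -40 0 0 0 0;-1 40 -40 0 0 0 0;-1 40 -40 0 0 0 0;-1 40 -40 0 0 0 0;-1 40 -40 0 0 0 0' 20
python3 -m crank '-1 40 -40 0 0 0 0;-1 40 -40 0 0 0 0;-1 40 -40 0 0 0 0;-1 40 -40 0 0 0 0;-1 40 -40 0 0 0 0;-1 40 -40 0 0 0 0;-1 40 -40 0 0 0 0;-1 40 -40 0 0 0 0;-1 0 0 0 0 0 0'
python3 -c "
from plan import *
rel(W(163,205,150))"
```

```text
time_s: 1.95
ee_pos: [341.6, -220.1, 360.2]
ee_rot: [179.9, -0.0, 13.4]
force: [1.4, -0.3, 0.6]
gripper_width: 91.1
gripper_force: 0.0
time_s: 3.08
ee_pos: [578.9, 167.0, 358.0]
ee_rot: [-180.0, 0.1, 13.7]
force: [0.2, -0.4, -0.1]
gripper_width: 91.3
gripper_force: 0.0
t 3.08 pos [578.9 167.  358. ] rpy [-1.80e+02  1.00e-01  1.37e+01] slope s,y,h [213.1, 202.4, 218.8] F [ 0.2 -0.4 -0.1] w 91.3 q [15. 18. 71.  0. 91. 91.]
shift [-7.6 -5.1 84.7] turn [-4.6 29.9 17.2]
```

```bash
python3 -m crank '-1 -8 -5 0 0 0 0;-1 0 0 0 -1.1 7.5 4.3;-1 0 0 0 -1.1 7.5 4.3;-1 0 0 0 -1.1 7.5 4.3;-1 0 0 0 -1.2 7.5 4.3;-1 0 0 0 0 0 0'
python3 - <<'E'
from plan import *
rel(W(163,205,80))
from look import *
grab_frame("side"); find(["door_left_handle","door_left"])
E
```

```text
time_s: 3.82
ee_pos: [565.3, 165.5, 359.7]
ee_rot: [-179.9, -30.1, -4.1]
force: [0.8, -0.7, -0.3]
gripper_width: 91.3
gripper_force: 0.0
t 3.83 pos [565.3 165.5 359.7] rpy [-179.9  -30.1   -4.1] slope s,y,h [202.2, 200.0, 227.0] F [ 0.8 -0.7 -0.3] w 91.3 q [ 22.   3.  96. -16.  54. 122.]
shift [-39.4  -4.9 146.9] turn [ 0.  -0.1 -0.2]
door_left_handle side [([613.0, 93.0, 144.0], 0.73), ([669.0, -1.0, 268.0], 0.18)]
door_left_handle top [([603.0, 95.0, 140.0], 0.75)]
door_left side [([618.0, 93.0, 149.0], 0.57)]
door_left top [([601.0, 93.0, 138.0], 0.97), ([574.0, -138.0, 170.0], 0.75), ([653.0, -32.0, 209.0], 0.59)]
```

```bash
python3 -m crank '-0.2 -20 -2.5 40 0 0 0;-0.2 -19 -2.5 40 0 0 0;-0.2 0 0 40 0 0 0;-0.2 0 0 37 0 0 0;-0.2 0 0 0 0 0 0;-0.2 0 0 0 0 0 0'
python3 - <<'E'
from plan import *
rel(W(163,205,35))
from look import *
snap("c")
a=cv2.imread('pics/c_top.png')[160:320,190:530];b=cv2.imread('pics/c_side.png')[200:370,170:390]
a=cv2.resize(a,(680,320));b=cv2.resize(b,(348,270))
o=np.zeros((600,680,3),np.uint8);o[:320]=a;o[325:595,:348]=b;cv2.imwrite('pics/c.png',o)
E
```

```text
time_s: 4.82
ee_pos: [615.2, 169.0, 205.7]
ee_rot: [-179.8, -30.3, -4.3]
force: [-0.4, -0.2, 0.7]
gripper_width: 55.0
gripper_force: 0.0
t 4.83 pos [615.2 169.  205.7] rpy [-179.8  -30.3   -4.3] slope s,y,h [168.1, 206.9, 68.8] F [-0.4 -0.2  0.7] w 55.0 q [ 20.  13. 106. -22.  34. 130.]
shift [-5.3  1.9 33.8] turn [-0.  -0.3 -0.3]
```

View pics/c.png

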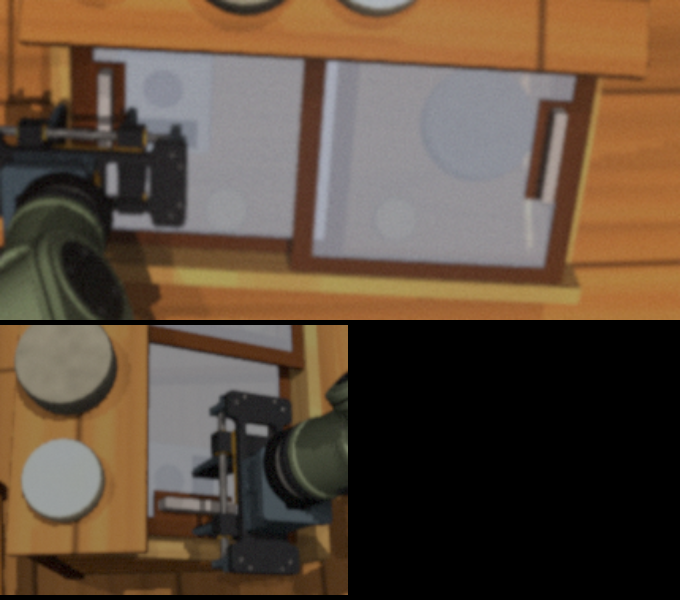

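```bash
python3 -m crank '-0.2 -2 2 16 0 0 0;-0.2 -2 0 10 0 0 0;-0.2 0 0 5 0 0 0;-0.2 0 0 3 0 0 0;-0.2 0 0 0 0 0 0'
python3 -m crank '1 0 0 0 0 0 0;1 0 0 0 0 0 0;1 0 0 0 0 0 0;1 0 0 0 0 0 0;1 0 0 0 0 0 0;1 0 0 0 0 0 0' 15
python3 -c "
from plan import *
now()"
```

```text
time_s: 5.55
ee_pos: [627.9, 166.1, 173.1]
ee_rot: [-179.8, -30.2, -4.2]
force: [-0.6, -0.4, 0.1]
gripper_width: 54.7
gripper_force: 0.0
time_s: 6.3
ee_pos: [627.8, 166.0, 173.3]
ee_rot: [-179.8, -30.2, -4.2]
force: [-0.8, -0.7, 0.5]
gripper_width: 11.7
gripper_force: 15.0
t 6.3 pos [627.8 166.  173.3] rpy [-179.8  -30.2   -4.2] slope s,y,h [163.0, 204.7, 34.4] F [-0.8 -0.7  0.5] w 11.7 q [ 20.  16. 108. -24.  30. 132.]
```

```bash
python3 -m crank '1 0 8 0 0 0 0;1 0 15 0 0 0 0;1 0 15 0 0 0 0;1 0 15 0 0 0 0;1 0 15 0 0 0 0;1 0 15 0 0 0 0;1 0 15 0 0 0 0;1 0 15 0 0 0 0;1 0 10 0 0 0 0;1 0 0 0 0 0 0'
python3 -c "
from plan import *
now()"
```

```text
time_s: 7.55
ee_pos: [618.6, 42.2, 173.3]
ee_rot: [-179.9, -30.2, -4.3]
force: [-3.1, -1.4, 4.1]
gripper_width: 12.0
gripper_force: 15.0
t 7.55 pos [618.6  42.2 173.3] rpy [-179.9  -30.2   -4.3] slope s,y,h [162.4, 80.6, 34.7] F [-3.1 -1.4  4.1] w 12.0 q [  5.  13. 112. -11.  25. 108.]
```

Travelled 124 mm. Now the last 20 mm or so, in small steps until I feel the end stop.

```bash
python3 -m crank '1 0 7 0 0 0 0;1 0 5 0 0 0 0;1 0 3 0 0 0 0;1 0 0 0 0 0 0'
python3 -m crank '1 0 2 0 0 0 0;1 0 2 0 0 0 0;1 0 0 0 0 0 0'
python3 -m crank '1 0 2 0 0 0 0;1 0 2 0 0 0 0;1 0 0 0 0 0 0'
python3 -c "
from plan import *
now()"
```

```text
time_s: 8.05
ee_pos: [617.6, 28.4, 173.2]
ee_rot: [-179.8, -30.2, -4.2]
force: [-4.8, 1.0, 5.9]
gripper_width: 12.1
gripper_force: 15.0
time_s: 8.43
ee_pos: [617.3, 24.7, 173.2]
ee_rot: [-179.8, -30.2, -4.2]
force: [-5.2, 1.6, 5.7]
gripper_width: 11.8
gripper_force: 15.0
time_s: 8.8
ee_pos: [617.0, 20.8, 173.3]
ee_rot: [-179.8, -30.2, -4.2]
force: [-5.1, 1.6, 5.0]
gripper_width: 12.1
gripper_force: 15.0
t 8.8 pos [617.   20.8 173.3] rpy [-179.8  -30.2   -4.2] slope s,y,h [162.3, 59.1, 34.8] F [-5.1  1.6  5. ] w 12.1 q [  3.  13. 113.  -8.  24. 103.]
```

```bash
python3 -m crank '1 0 2 0 0 0 0;1 0 2 0 0 0 0;1 0 0 0 0 0 0'
python3 -m crank '1 0 2 0 0 0 0;1 0 2 0 0 0 0;1 0 0 0 0 0 0'
python3 -c "
from plan import *
now()"
```

```text
time_s: 9.18
ee_pos: [617.0, 20.6, 173.2]
ee_rot: [-179.5, -30.3, -4.3]
force: [-5.1, 20.0, 4.8]
gripper_width: 11.6
gripper_force: 15.0
time_s: 9.55
ee_pos: [616.9, 18.6, 173.2]
ee_rot: [-179.3, -30.3, -4.4]
force: [-4.7, 31.0, 3.7]
gripper_width: 15.8
gripper_force: 15.0
t 9.55 pos [616.9  18.6 173.2] rpy [-179.3  -30.3   -4.4] slope s,y,h [162.3, 56.9, 34.7] F [-4.7 31.   3.7] w 15.8 q [  2.  13. 113.  -6.  24. 101.]
```

```bash
python3 -m crank '1 0 -4 0 0 0 0;1 0 -3 0 0 0 0;1 0 0 0 0 0 0'
python3 -m crank '0.5 0 0 0 0 0 0;0.5 0 0 0 0 0 0;0.5 0 0 0 0 0 0'
python3 -c "
from plan import *
now()"
```

```text
time_s: 9.93
ee_pos: [617.1, 20.7, 173.2]
ee_rot: [-179.7, -30.2, -4.2]
force: [-5.3, 7.6, 5.2]
gripper_width: 11.8
gripper_force: 15.0
time_s: 10.3
ee_pos: [617.3, 19.1, 172.6]
ee_rot: [-179.9, -30.2, -4.2]
force: [-0.6, -0.3, 1.1]
gripper_width: 23.0
gripper_force: 0.0
t 10.3 pos [617.3  19.1 172.6] rpy [-179.9  -30.2   -4.2] slope s,y,h [162.2, 57.5, 34.0] F [-0.6 -0.3  1.1] w 23.0 q [  2.  13. 113.  -8.  24. 103.]
```

```bash
python3 -m crank '0.5 0 0 -15 0 0 0;0.5 0 0 -30 0 0 0;1 0 0 -40 0 0 0;1 0 40 -20 0 0 0;1 0 40 0 0 0 0;1 0 0 0 0 0 0' 
python3 - <<'E'
from plan import *
now()
from look import *
snap("d"); find(["key_top","door_left"])
a=cv2.imread('pics/d_top.png')[160:320,190:530];b=cv2.imread('pics/d_side.png')[200:370,170:390]
a=cv2.resize(a,(680,320));b=cv2.resize(b,(348,270))
o=np.zeros((600,680,3),np.uint8);o[:320]=a;o[325:595,:348]=b;cv2.imwrite('pics/d.png',o)
E
```

```text
time_s: 11.05
ee_pos: [558.2, -58.9, 264.9]
ee_rot: [-179.8, -30.3, -4.4]
force: [0.5, 0.1, 0.3]
gripper_width: 0.5
gripper_force: 0.0
t 11.05 pos [558.2 -58.9 264.9] rpy [-179.8  -30.3   -4.4] slope s,y,h [162.0, -24.4, 140.8] F [0.5 0.1 0.3] w 0.5 q [ -8.   2. 111.   4.  37.  84.]
key_top side [([660.0, 116.0, 110.0], 0.56), ([597.0, -130.0, 187.0], 0.5)]
key_top top [([666.0, 117.0, 107.0], 0.75), ([617.0, 25.0, 154.0], 0.37)]
door_left side [([598.0, 23.0, 145.0], 0.83)]
door_left top [([615.0, 28.0, 157.0], 0.94)]
```

View pics/d.png

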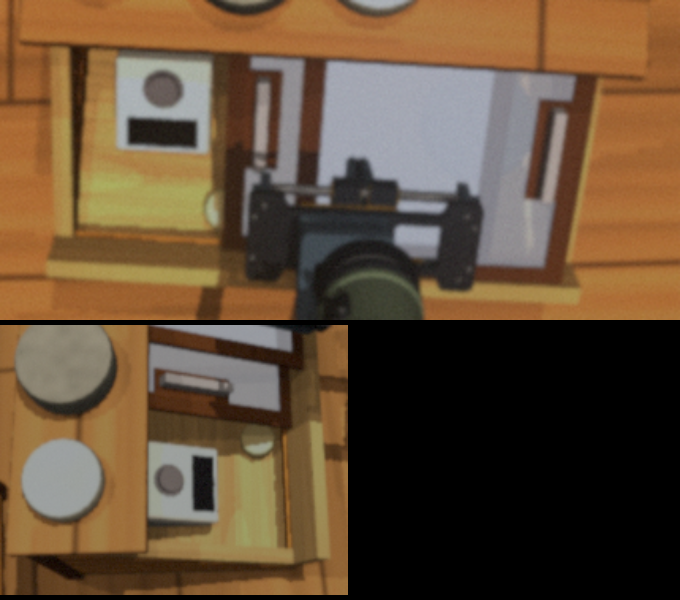

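```bash
python3 - <<'E'
from plan import *
from tri import tri
X,e=tri((277.5,297.6),(271.5,204.5)); print(X.round(1),e)
for K in (X,np.array([664,116.5,105.])):
    d=K-F; print("key s,y,h",[round(float(d@v),1) for v in (t,ey,n)])
rel(W(164,160,140)); 
E
```

```text
[663.8 117.2  95. ] 0.4194649189792017
key s,y,h [157.9, 158.5, -53.0]
key s,y,h [163.1, 157.8, -44.5]
t 11.35 pos [558.7 -55.7 263.3] rpy [-179.8  -30.2   -4.1] slope s,y,h [161.5, -21.2, 139.2] F [-0.   0.1 -0.5] w 0.5 q [ -8.   2. 111.   4.  37.  84.]
shift [   2.  -181.2   -0.6] turn [-0.1 -0.2 -0.2]
```

```bash
python3 -m crank '1 0 -36 0 0 0 0;1 0 -36 0 0 0 0;1 0 -36 0 0 0 0;1 0 -36 0 0 0 0;1 0 -37 0 0 0 0;1 0 0 40 0 0 0;1 0 0 40 0 0 0;1 0 0 0 0 0 0'
python3 -c "
from plan import *
rel(W(161,160,-24))"
```

```text
time_s: 12.35
ee_pos: [610.8, 121.6, 191.1]
ee_rot: [-180.0, -29.8, -4.1]
force: [0.8, -0.1, -0.8]
gripper_width: 0.7
gripper_force: 0.0
t 12.35 pos [610.8 121.6 191.1] rpy [-180.   -29.8   -4.1] slope s,y,h [159.9, 159.2, 56.7] F [ 0.8 -0.1 -0.8] w 0.7 q [ 15.  13. 110. -19.  30. 123.]
shift [ 1.4 -0.9 80.7] turn [ 0.1  0.2 -0.1]
```

```bash
python3 -m crank '1 0 -1 25 0 0 0;1 1 0 25 0 0 0;1 0 0 15 0 0 0;1 0 0 8 0 0 0;1 0 0 0 0 0 0'
python3 -c "
from plan import *
now()"
```

```text
time_s: 12.98
ee_pos: [649.5, 119.6, 132.3]
ee_rot: [-179.8, -30.2, -4.2]
force: [0.2, 0.7, -0.3]
gripper_width: 0.2
gripper_force: 0.0
t 12.97 pos [649.5 119.6 132.3] rpy [-179.8  -30.2   -4.2] slope s,y,h [164.0, 159.9, -13.5] F [ 0.2  0.7 -0.3] w 0.2 q [ 14.  20. 110. -23.  23. 127.]
```

```bash
python3 -m crank '1 -2 0 5 0 0 0;1 0 0 5 0 0 0;1 0 0 4 0 0 0;1 0 0 0 0 0 0'
python3 -m crank '1 0 0 3 0 0 0;1 0 0 0 0 0 0'
python3 -m crank '1 0 0 3 0 0 0;1 0 0 0 0 0 0'
python3 -c "
from plan import *
now()"
```

```text
time_s: 13.48
ee_pos: [654.8, 119.0, 118.7]
ee_rot: [-179.9, -30.2, -4.2]
force: [-0.9, 0.9, -0.4]
gripper_width: 0.3
gripper_force: 0.0
time_s: 13.72
ee_pos: [656.5, 119.0, 116.5]
ee_rot: [-179.8, -30.2, -4.2]
force: [0.1, -0.8, -0.1]
gripper_width: -0.2
gripper_force: 0.1
time_s: 13.98
ee_pos: [658.0, 119.0, 114.0]
ee_rot: [-179.8, -30.2, -4.2]
force: [-0.9, 0.4, 1.9]
gripper_width: 0.6
gripper_force: 1.4
t 13.97 pos [658. 119. 114.] rpy [-179.8  -30.2   -4.2] slope s,y,h [162.3, 159.9, -33.6] F [-0.9  0.4  1.9] w 0.6 q [ 13.  22. 110. -25.  21. 129.]
```

```bash
for i in 1; do python3 -m crank '1 0 0 2 0 0 0;1 0 0 2 0 0 0;1 0 0 0 0 0 0'; done
python3 -m crank '1 0 0 2 0 0 0;1 0 0 0 0 0 0'
python3 -m crank '1 0 0 2 0 0 0;1 0 0 0 0 0 0;1 0 0 0 0 0 0'
python3 -c "
from plan import *
now()"
```

```text
time_s: 14.35
ee_pos: [659.8, 118.9, 111.2]
ee_rot: [-179.8, -30.3, -4.2]
force: [-5.6, -0.5, 8.7]
gripper_width: 0.4
gripper_force: 4.6
time_s: 14.6
ee_pos: [660.5, 118.8, 111.0]
ee_rot: [-179.8, -30.3, -4.3]
force: [-13.0, 0.8, 19.4]
gripper_width: 0.3
gripper_force: 11.2
time_s: 14.98
ee_pos: [661.1, 118.8, 110.8]
ee_rot: [-179.8, -30.4, -4.3]
force: [-21.0, 0.6, 28.8]
gripper_width: 0.5
gripper_force: 17.7
t 14.97 pos [661.1 118.8 110.8] rpy [-179.8  -30.4   -4.3] slope s,y,h [163.3, 159.9, -37.9] F [-21.    0.6  28.8] w 0.5 q [ 13.  22. 110. -25.  20. 129.]
```

```bash
python3 - <<'E'
from plan import *
s=env.state(); R=Ro.from_euler("xyz",s["ee_rot"],degrees=True)
print(R.inv().apply(s["force"]).round(1),R.inv().apply(s["torque"]).round(2))
E
```

```text
[ -3.6   0.9 -35.4] [-0.16 -1.43 -0.  ]
```

The force profile fits a fully pressed key. To be sure, I'll let it come up and press again, 3 mm lower down the slope, logging in small steps.

```bash
cat > f.py <<'E'
from plan import *
s=env.state(); R=Ro.from_euler("xyz",s["ee_rot"],degrees=True)
d=s["ee_pos"]-F
print("s,y,h",[round(float(d@v),1) for v in(t,ey,n)],"F",R.inv().apply(s["force"]).round(1),"pitch",s["ee_rot"][1].round(2))
E
python3 -m crank '1 0 0 -8 0 0 0;1 -3 0 -2 0 0 0;1 0 0 0 0 0.4 0;1 0 0 0 0 0 0' >/dev/null; python3 f.py
python3 -m crank '1 0 0 1 0 0 0;1 0 0 0 0 0 0' >/dev/null; python3 f.py
python3 -m crank '1 0 0 1 0 0 0;1 0 0 0 0 0 0' >/dev/null; python3 f.py
python3 -m crank '1 0 0 1 0 0 0;1 0 0 0 0 0 0' >/dev/null; python3 f.py
python3 -m crank '1 0 0 1 0 0 0;1 0 0 0 0 0 0' >/dev/null; python3 f.py
python3 -m crank '1 0 0 1 0 0 0;1 0 0 0 0 0 0' >/dev/null; python3 f.py
python3 -m crank '1 0 0 1 0 0 0;1 0 0 0 0 0 0' >/dev/null; python3 f.py
python3 -m crank '1 0 0 1 0 0 0;1 0 0 0 0 0 0' >/dev/null; python3 f.py
python3 -m crank '1 0 0 1 0 0 0;1 0 0 0 0 0 0' >/dev/null; python3 f.py
python3 -m crank '1 0 0 1 0 0 0;1 0 0 0 0 0 0' >/dev/null; python3 f.py
python3 -m crank '1 0 0 1 0 0 0;1 0 0 0 0 0 0' >/dev/null; python3 f.py
```

```text
s,y,h [158.8, 160.0, -32.2] F [ 1.  -0.3 -2.1] pitch -30.59
s,y,h [158.9, 159.9, -33.0] F [ 0.4 -0.9 -3.1] pitch -30.58
s,y,h [158.9, 159.9, -33.8] F [ 0.4 -1.  -2.5] pitch -30.59
s,y,h [158.9, 159.9, -34.7] F [ 0.1 -1.4 -3.3] pitch -30.6
s,y,h [159.0, 159.9, -35.7] F [ 0.1 -1.1 -3.9] pitch -30.6
s,y,h [159.0, 159.8, -36.7] F [-0.2 -1.5 -4.5] pitch -30.6
s,y,h [159.2, 159.9, -37.0] F [ -1.1  -1.3 -10.5] pitch -30.63
s,y,h [159.4, 159.9, -37.2] F [ -3.   -2.  -16.6] pitch -30.66
s,y,h [159.6, 159.9, -37.5] F [ -2.9  -1.3 -23.6] pitch -30.7
s,y,h [159.8, 159.9, -37.7] F [ -3.6  -0.5 -29.5] pitch -30.73
s,y,h [160.0, 159.9, -37.9] F [ -4.8  -0.9 -37.6] pitch -30.77
```

The force rises from about 2 N to 4.5 N and then hits a hard stop, which is the key's full travel. Now I'll retract straight out and check.

```bash
python3 -m crank '1 0 0 -8 0 0 0;1 0 0 -10 0 0 0;1 0 0 -25 0 0 0;1 0 0 -40 0 0 0;1 0 0 -40 0 0 0;1 0 0 -40 0 0 0;1 -20 0 -20 0 0 0;1 -30 0 0 0 0 0;1 0 0 0 0 0 0;1 0 0 0 0 0 0'
python3 - <<'E'
from look import *
snap("e")
a=cv2.imread('pics/e_top.png')[160:320,190:530];b=cv2.imread('pics/e_side.png')[200:370,170:390]
a=cv2.resize(a,(680,320));b=cv2.resize(b,(348,270))
o=np.zeros((600,680,3),np.uint8);o[:320]=a;o[325:595,:348]=b;cv2.imwrite('pics/e.png',o)
E
```

```text
time_s: 19.23
ee_pos: [524.4, 128.5, 237.9]
ee_rot: [-179.8, -30.7, -4.2]
force: [-0.3, -1.0, -0.0]
gripper_width: 0.6
gripper_force: 0.0
```

View pics/e.png

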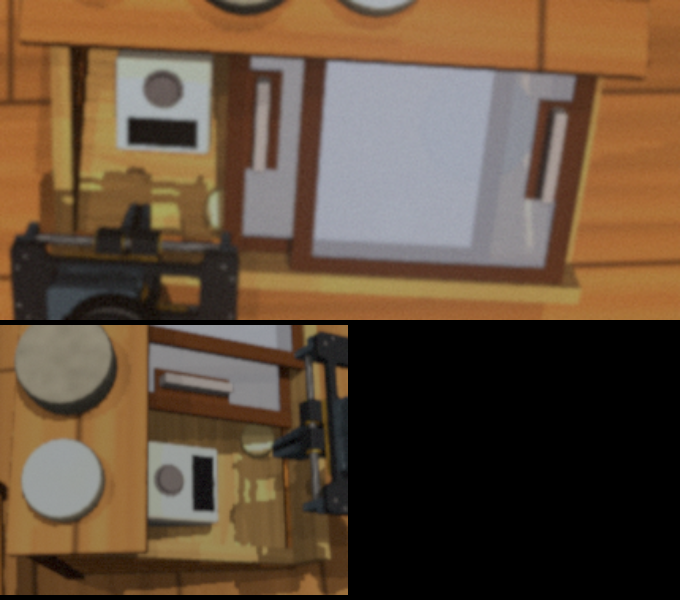

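The left door is still fully open, with its handle at about (262,125) in the crop. The right door hasn't moved, the key at (163,89) is clear, and the hand touches nothing.

```bash
python3 -c "
from workcell import env
print(env.job_done())"
```

```text
the job is handed in; nothing more can be done
None
```

I slid the left door, the one in front of the recorder, fully open, pressed the key to its stop and let it up, touched neither the other door nor the cheeses, and handed the job in; no verdict came back.

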